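Open the sample reader's lid

ROBOT

A 6-joint arm with a two-finger parallel gripper is mounted at the origin on the work surface. World frame = base frame: x ahead of the robot, y to its left, z up, the work surface at z = 0. Lengths are in m, angles in rad, forces in N, time in s.
With the tool pointing down it reaches from about 0.375 to 0.9 m from the base axis. Payload 3.1 kg.
Tool frame: the origin (TCP) lies on the centre line of the jaws, within the pads' length; the fingertips stand 25 mm ahead of it and the grasp point (between the pads) lies 6 mm ahead of it; x points along the fingers, y is the direction in which the jaws open and shut, and the axes are right-handed (so a half turn about x gives the same grasp; the last joint's range is limited). The gripper opens to 87 mm and grips with 3 to 60 N. Pads are 19 mm wide; open, the fingers measure 117 mm over their backs; the gripper's body (75 mm by 190 mm) begins 51 mm behind the grasp point.
Start: joints at [1.034, 0.527, 1.433, -0, 1.181, -0.178], TCP at [0.219, 0.585, 0.248] pointing down, gripper open.
Joint ranges: [-3.08, 3.08], [-0.75, 2.2], [0.22, 2.44], [-1.43, 4.57], [0, 2.65], [-2.85, 2.85]. Speed limits (rad/s): [2.79, 2.79, 3.14, 3.14, 3.14, 3.14].

INTERFACE

Orientations are given as a unit quaternion [x, y, z, w].
In Python, from rig import robot gives the robot as it stands. The module is installed in compiled form; this text tells all that it offers.
- The arm moves only by the tool move_arm, never from a script. Its argument "commands" is a list of rows, each a list of 5 numbers: the gripper's target within -1 to 1 (shut at 1, half-way at 0, fully open at -1), then the shift along the tool's x, y, z in mm, then the turn about the tool's x in degrees. A call has 1 to 8 rows; each row is the pose to reach, as a shift and turn from the pose commanded when the call began, along the tool's axes at that moment; what a row does not reach only later rows make up. A row lasts 1/12 s, in which the tool goes at most 41.7 mm and 7.16 degrees, less where a joint would pass 70% of its speed; a pose out of reach is approached as far as the arm can. A call with a gripper value outside its range is refused whole. The fingers move at their own pace and stop on an object; "newtons" is the grip in N (left out, the last holds). Time passes only in rows, so rows that repeat a pose let the fingers close. It gives the time, the measured TCP pose, the force and the opening at its end, in the units of the state.
- robot.get_obs(): the state, without advancing time (a new reading comes with each control period).
- robot.camera(name): name is "scene" or "top"; returns a dict with "image" (384x512x3 uint8, red, green, blue), "fx", "fy", "cx", "cy" (pixels), "xyz" and "rotation" of the camera in the world. Camera axes: x right, y down, z forward; pixel columns grow to the right and rows downward; lengths in m; the calibration is good to about 2 mm. A picture is of the moment at which its call begins. There is no depth.
- robot.hand_in(): hands the job in, once; it reports no verdict.
Trained networks look in a picture, given as the dict that the camera call returned (one of the last four; its "shot" number tells which), for a name from the list of things; names that differ only in an ending like _2 or _b are one class to them, and where a whole thing is asked for, a point or a joint stands for the part that bears it (a point fixed in the world has none). Each returns a list of dicts, best first, with "p" (0 to 1); they miss things now and then, are a little off and sometimes report something else, mostly with a low value. They report only what shows in the picture. A call takes as long as a camera call. They do not tell look-alikes from the thing itself.
- robot.regions_of(picture, name): "pixels" (384x512 bool, what is visible of it) and "bbox" ([left, top, right, bottom] in pixels, round what is visible of it).
The state is a dict: "time": time; "q": joint angles; "joint_velocities": joint speeds; "joint_torque": joint torques, N m; "position": TCP position; "tool_rot": TCP orientation; "ft_force": force on the tool from outside, world axes, zero at the start; "moment": the same for the moment, N m; "grip_width": finger opening in m.
Only numpy, scipy, OpenCV 4.12 (cv2) and the standard library are available. Lean on these libraries where they do the work, as an engineer would, in place of code of your own. Each camera call takes 0.05 s, during which the arm holds its last target.

TASK

Press the orange release tab on the white sample reader so that its blue lid springs up by itself, then push the lid back until it is fully open, and leave it standing open with nothing touching it. It is all gentle pressing and pushing, nothing needs gripping; leave the bottle, the jar and the pen pot standing where they are.

Things in the scene. Friction and masses are not known exactly. Their poses are not given: they have to be found in the camera images.
- reader: White bench-top reader, fixed to the desk, 170 x 140 x 85 mm (x, y, z) without lid and tab. Origin at the centre of its underside; its x axis points from the front panel (tab side, nearer the robot) to the hinge side, y across, z up. The front panel is a flat strip 43 mm deep along x, its top 85 mm up; behind it (toward +x) lies the lid.
- tab_top (a point): Centre of the top face of the orange release tab, 24 mm (reader x) by 36 mm (reader y), standing 14 mm proud of the front panel, 99 mm above the desk, 68 mm in front of the reader's centre. Moves with the tab. The tab's rear edge is 20 mm in front of the closed lid.
- tab (a joint): Travel of the tab straight down in m: 0 = up, 0.008 = fully pressed, against a firm stop. It springs back when let go. The latch lets go at about 0.004, where it takes about 4 N; fully down takes about 5.5 N.
- lid_angle (a joint): Angle of the lid in rad: 0 = shut and latched; when unlatched a spring pin throws it up to about 0.62 within half a second; 1.85 = stop, fully open (leaning back past upright). Its hinge is stiff: beyond 0.62 it stays where it is left, and moving it takes about 1 N at its front edge. It does not open unless the tab is pressed.
- lid: The blue lid, a flat panel 111 mm (from hinge to front edge) x 140 mm x 10 mm thick (underside 1 mm and top 11 mm above the hinge line when shut). Origin on the hinge line at the middle of the lid; in its own frame the front edge lies at x = -0.111, z is the lid's outer face normal. A small latch tongue, 26 mm wide, hangs 12 mm below the underside at the middle of the front edge.
- lid_edge (a point): Middle of the lid's front (free) lower edge, 111 mm from the hinge line; moves with the lid. Shut, it lies 36 mm in front of the reader's centre, 86 mm above the desk; thrown up, about 150 mm above the desk.
- lid_hinge (a point): Middle of the hinge line (parallel to reader y), fixed on the reader 75 mm behind its centre (+x), 85 mm above the desk.
- bottle: Loose pink drinking bottle, 64 mm diameter, 190 mm tall, standing beside the reader; origin at the centre of its base. Leave alone.
- jar: Loose clear specimen jar with a yellow cap, 56 mm diameter, 70 mm tall, standing beside the reader; origin at the centre of its base. Leave alone.
- pen_pot: Loose black pot with pens, 68 mm diameter, pot 85 mm and pens about 135 mm tall, standing beside the reader; origin at the centre of its base. Leave alone.
There are look-alikes about, which are no part of the job. Several things look just like the reader: the one meant starts farthest to the robot's right.

How it is judged:
On the way, in this order (a step that is already met when the one before it is completed fails the run):
1. the tab is pressed down (value of joint tab above 0.003 m), for 0.01 s.
2. the lid has sprung up by itself (past 0.4 rad, the robot not touching it) (value of joint lid_angle between 0.4 and 1 rad and contact force between each of the arm, the fingers and lid below 0.3 N), for 0.1 s.
3. the lid has been pushed fully open (past 1.7 rad) (value of joint lid_angle above 1.7 rad), for 0.1 s.
At the end, for the whole second after the job is handed in: The lid stands at rest fully open (beyond 1.7 rad of 1.85), the tab is back up (under 2 mm pressed), and the bottle, jar and pen pot stand within 25 mm of where they were, tilted less than 0.25 rad (value of joint lid_angle above 1.7 rad and velocity of joint lid_angle between -0.05 and 0.05 rad/s and value of joint tab below 0.002 m and not (distance of bottle from where it was at the start of the episode above 0.025 m or angle between bottle's own z axis and vertical above 0.25 rad) and not (distance of jar from where it was at the start of the episode above 0.025 m or angle between jar's own z axis and vertical above 0.25 rad) and not (distance of pen_pot from where it was at the start of the episode above 0.025 m or angle between pen_pot's own z axis and vertical above 0.25 rad)); the robot touches nothing.
It fails at once if the bottle was moved more than 25 mm or tipped more than 0.25 rad (distance of bottle from where it was at the start of the episode above 0.025 m or angle between bottle's own z axis and vertical above 0.25 rad).
It fails at once if the jar was moved more than 25 mm or tipped more than 0.25 rad (distance of jar from where it was at the start of the episode above 0.025 m or angle between jar's own z axis and vertical above 0.25 rad).
It fails at once if the pen pot was moved more than 25 mm or tipped more than 0.25 rad (distance of pen_pot from where it was at the start of the episode above 0.025 m or angle between pen_pot's own z axis and vertical above 0.25 rad).
It fails at once if the reader, tab or lid was pushed harder than 60 N (contact force between any of the arm, the fingers and reader above 60 N).
It also fails if it takes over 45 s, if anything falls off the work surface, if the arm or the gripper's body presses on something with over 40 N, if the wrist force passes 120 N, or if a joint passes its speed limit or range.

## Working session

There is one attempt and no reset: what is moved stays moved. The work goes in short steps, Python scripts to look and compute and a tool call to move; the robot and the scene stay as the last step left them, time stands still between calls to the robot, and variables do not carry over. Pictures are saved under pics/ and viewed, and the job is handed in when it is done.

Besides the shell and the picture viewer there is one more tool, called after "Emit:" in YAML: its name, and indented under it one key for each argument. move_arm: Moves the arm, as the interface text tells. Its arguments: {"type":"object","properties":{"commands":{"type":"array","items":{"type":"array","items":{"type":"number"}}},"newtons":{"type":"number"}},"required":["commands"]}

```bash
ls; mkdir -p pics; python3 - <<'E'
from rig import robot
import cv2,pickle
o=robot.get_obs()
for k,v in o.items(): print(k,v)
d={}
for n in ["scene","top"]:
    c=robot.camera(n); d[n]=c
    print(n,c["fx"],c["fy"],c["cx"],c["cy"],c["xyz"],c["rotation"],c["shot"])
    cv2.imwrite(f"pics/{n}0.png",c["image"][:,:,::-1])
    for t in ["reader","tab","lid","bottle","jar","pen_pot"]:
        for r in robot.regions_of(c,t): print(t,round(r["p"],2),r["bbox"],int(r["pixels"].sum()))
pickle.dump(d,open("d0.pkl","wb"))
E
```

```text
pics
time 0.0
q [ 1.03350716e+00  5.28487687e-01  1.43388582e+00  8.45393715e-06
  1.18138595e+00 -1.78520959e-01]
joint_velocities [ 0.00017511  0.00011411 -0.00073397  0.00049092 -0.00208641  0.0003122 ]
joint_torque [ 3.33299913e-04 -4.40041924e+01 -1.76590794e+01  6.34123106e-02
  5.82697929e-02 -1.81341043e-04]
position [0.21908535 0.58462875 0.24656359]
tool_rot [ 0.12544901  0.69603073 -0.12688214  0.69548882]
ft_force [-0.77744065  0.5959544  -0.4694295 ]
moment [0.02998846 0.04730446 0.01289301]
grip_width 0.08688802513159037
scene 357.3216685605309 357.3216685605309 256.9688350520351 189.2347286298564 [0.78867339 0.53172167 0.86242006] [ 0.24314477  0.92829184 -0.27247155 -0.07010089] 1
reader 0.91 [283.1, 132.3, 358.6, 199.5] 3621
reader 0.7 [266.1, 235.0, 369.6, 329.2] 5328
reader 0.61 [189.6, 142.5, 264.8, 219.6] 3897
tab 0.61 [336.5, 253.1, 354.4, 267.5] 150
lid 0.87 [187.5, 148.5, 246.7, 204.7] 1980
lid 0.86 [273.8, 243.8, 350.3, 319.5] 3308
bottle 0.75 [195.0, 96.4, 221.3, 154.9] 925
bottle 0.17 [238.6, 152.0, 256.1, 169.5] 122
jar 0.82 [202.0, 245.2, 225.4, 273.5] 556
pen_pot 0.72 [245.7, 196.7, 274.0, 248.4] 983
top 449.2212350552925 449.2212350552925 257.82661871951507 197.97763672261078 [0.36888544 0.07333129 0.97564601] [ 0.71302701 -0.69529421  0.06509468 -0.06261894] 2
reader 0.9 [200.9, 250.7, 286.5, 351.6] 6490
reader 0.77 [253.2, 130.0, 326.2, 219.8] 5840
reader 0.59 [77.3, 151.2, 158.8, 240.8] 6616
tab 0.81 [98.8, 224.5, 117.2, 233.3] 205
tab 0.63 [226.7, 327.2, 249.0, 340.9] 231
tab 0.62 [274.7, 195.9, 293.3, 210.8] 234
lid 0.96 [250.7, 129.8, 321.7, 188.9] 3884
lid 0.73 [203.4, 250.2, 286.7, 324.9] 4428
lid 0.61 [76.2, 151.0, 149.7, 210.7] 3857
bottle 0.98 [344.3, 163.7, 394.0, 204.1] 1330
jar 0.92 [191.1, 99.2, 217.4, 133.4] 685
pen_pot 0.6 [187.6, 152.0, 225.4, 197.4] 1060
```

```bash
python3 - <<'E'
import cv2
for n in ["scene","top"]:
    im=cv2.imread(f"pics/{n}0.png"); cv2.imwrite(f"pics/{n}0b.png",cv2.resize(im,(768,576),interpolation=cv2.INTER_CUBIC))
E
```

```text
(no output)
```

View pics/scene0b.png

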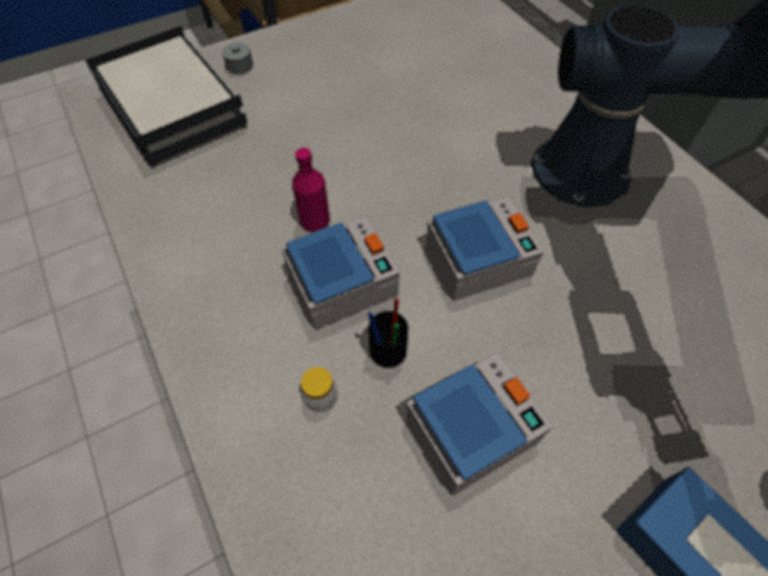

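View pics/top0b.png

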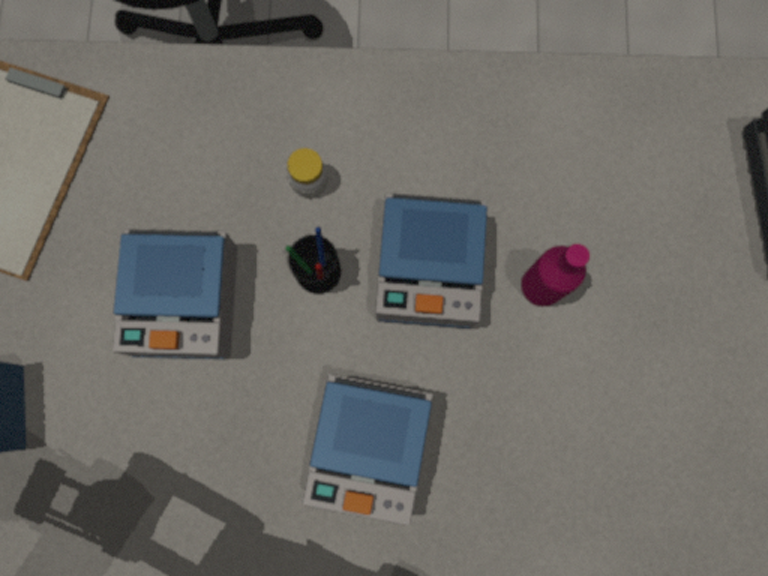

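The target is the reader next to the bottle, rightmost in the top view: tab at about (286,202) in the top picture and (249,162) in the scene picture. The pot and jar stand to its left and the bottle to its right. Next I triangulate.

```bash
cat > h.py <<'E'
import numpy as np,cv2
from scipy.spatial.transform import Rotation as R
def proj(c,P):
    p=R.from_quat(c["rotation"]).inv().apply(np.atleast_2d(P)-np.array(c["xyz"]))
    return np.c_[c["fx"]*p[:,0]/p[:,2]+c["cx"],c["fy"]*p[:,1]/p[:,2]+c["cy"]]
def ray(c,uv):
    d=np.array([(uv[0]-c["cx"])/c["fx"],(uv[1]-c["cy"])/c["fy"],1]); return R.from_quat(c["rotation"]).apply(d/np.linalg.norm(d))
def tri(c1,u1,c2,u2):
    A=np.zeros((3,3));b=np.zeros(3);ds=[]
    for c,u in((c1,u1),(c2,u2)):
        d=ray(c,u);M=np.eye(3)-np.outer(d,d);A+=M;b+=M@np.array(c["xyz"]);ds.append((np.array(c["xyz"]),d))
    X=np.linalg.solve(A,b); return X,[np.linalg.norm(np.cross(X-o,d)) for o,d in ds]
def onz(c,uv,z):
    d=ray(c,uv);o=np.array(c["xyz"]);return o+d*(z-o[2])/d[2]
def orange(im,box):
    hsv=cv2.cvtColor(im,cv2.COLOR_RGB2HSV); m=cv2.inRange(hsv,(3,150,110),(18,255,255))
    k=np.zeros_like(m);l,t,r,b=box;k[t:b,l:r]=m[t:b,l:r];return k>0
E
python3 - <<'E'
import pickle,sys
from h import *
from scipy.optimize import least_squares
d=pickle.load(open("d0.pkl","rb"));S,T=d["scene"],d["top"]
ms=orange(S["image"],(235,150,262,176));mt=orange(T["image"],(268,190,300,215))
cs=np.argwhere(ms).mean(0)[::-1];ct=np.argwhere(mt).mean(0)[::-1]
print("tab px",cs,ms.sum(),ct,mt.sum()); print("tri tab",tri(S,cs,T,ct), onz(T,ct,.097))
def blue(im,box):
    hsv=cv2.cvtColor(im,cv2.COLOR_RGB2HSV);m=cv2.inRange(hsv,(100,90,50),(125,255,255));k=np.zeros_like(m);l,t,r,b=box;k[t:b,l:r]=m[t:b,l:r]
    k=cv2.morphologyEx(k,cv2.MORPH_CLOSE,np.ones((5,5)));k=cv2.morphologyEx(k,cv2.MORPH_OPEN,np.ones((5,5)))
    c=max(cv2.findContours(k,0,2)[0],key=cv2.contourArea);h=cv2.convexHull(c)
    return cv2.approxPolyN(h,4)[0].astype(float) if hasattr(cv2,"approxPolyN") else None
qs=blue(S["image"],(180,140,262,215));qt=blue(T["image"],(245,125,335,195))
print(qs.tolist(),qt.tolist())
# fit: tab centroid + lid quad centroid-> x,y,yaw
L=np.array([[-.036,-.07,.096],[-.036,.07,.096],[.075,.07,.096],[.075,-.07,.096]])
tab=np.array([[-.068,0,.098]])
def W(p,P):
    c,s=np.cos(p[2]),np.sin(p[2]);return np.c_[p[0]+c*P[:,0]-s*P[:,1],p[1]+s*P[:,0]+c*P[:,1],P[:,2]+ (p[3] if len(p)>3 else 0)]
from scipy.optimize import linear_sum_assignment
from scipy.spatial.distance import cdist
def f(p):
    r=[]
    for c,q,t in((S,qs,cs),(T,qt,ct)):
        u=proj(c,W(p,L));i,j=linear_sum_assignment(cdist(u,q));r+=list((u[i]-q[j]).ravel())
        r+=list(2*(proj(c,W(p,tab))-t).ravel())
    return np.array(r)
for p0 in([.46,0,0],[.46,0,0,0]):
    s=least_squares(f,p0,loss="soft_l1");print(s.x,np.round(f(s.x),1))
    p=s.x
print("tab",W(p[:3],tab),"hinge",W(p[:3],np.array([[.075,0,.085]])))
# obstacles by base
from rig import robot
for n,ps in(("bottle",[(.75,)]),):pass
E
```

```text
tab px [249.    161.375] 88 [285.79896907 202.25257732] 194
tri tab (array([0.52369261, 0.01547646, 0.09619361]), [np.float64(0.0014982180697233499), np.float64(0.0014982180697232185)]) [0.52238234 0.01650134 0.097     ]
[[249.0, 186.0], [209.0, 202.0], [189.0, 162.0], [228.0, 148.0]] [[324.0, 136.0], [321.0, 190.0], [252.0, 184.0], [258.0, 131.0]]
[ 0.59129422  0.01233709 -0.06058704] [ 0.5 -0.4  1.2 -0.2  0.9  0.1  1.5 -0.3  1.6 -0.1  0.9 -0.9  0.1 -0.8
 -1.1 -0.7  1.1  0.1  0.1 -1.2]
[ 0.59136552  0.01175409 -0.06141483 -0.00204031] [ 0.4 -0.1  1.   0.1  0.8  0.3  1.5 -0.   1.4  0.6  1.  -0.7  0.4 -0.7
 -0.8 -0.4  1.3  0.4  0.5 -0.9]
tab [[0.52349372 0.01592767 0.098     ]] hinge [[0.66622412 0.00715087 0.085     ]]
```

```bash
cat >> h.py <<'E'
READER=np.array([.5913,.012]);YAW=-.061
def rd(P):
    P=np.atleast_2d(P);c,s=np.cos(YAW),np.sin(YAW);return np.c_[READER[0]+c*P[:,0]-s*P[:,1],READER[1]+s*P[:,0]+c*P[:,1],P[:,2]]
def inrd(p):
    d=np.array(p)[:2]-READER;c,s=np.cos(YAW),np.sin(YAW);return np.array([c*d[0]+s*d[1],-s*d[0]+c*d[1],p[2]])
def plan(o,tip_rd):
    """shift in tool mm to get fingertip (TCP+25mm down) to reader-frame point"""
    Rt=R.from_quat(o["tool_rot"]);tgt=rd(tip_rd)[0]+[0,0,.025]
    return np.round(Rt.inv().apply(tgt-o["position"])*1000,1)
E
python3 - <<'E'
import pickle
from h import *
from rig import robot
d=pickle.load(open("d0.pkl","rb"));S,T=d["scene"],d["top"]
o=robot.get_obs();M=R.from_quat(o["tool_rot"]).as_matrix();print(M.round(3))
y=M[:,1];a=np.arctan2(y[1],y[0]);print("jaw yaw",np.degrees(a),"reader y axis",np.degrees(YAW)+90)
print("press approach (tip z .125)",plan(o,[-.071,0,.125]))
# obstacles: bottle top & base
print("bottle base-ish",onz(T,(363,193),0.03),"bottle cap",onz(T,(577/1.5,256/1.5),.19))
print("pot",onz(T,(318/1.5,270/1.5),.085),"jar",onz(T,(305/1.5,165/1.5),.07))
print("bottle scene cap",onz(S,(303/1.5,154/1.5),.19))
E
```

```text
[[-0.     0.351  0.936]
 [ 0.     0.936 -0.351]
 [-1.     0.    -0.   ]]
jaw yaw 69.44079446152607 reader y axis 86.50495744970198
press approach (tip z .125) [  97.6 -426.9  481.6]
bottle base-ish [ 0.55850285 -0.15334194  0.03      ] bottle cap [ 0.56842909 -0.15476695  0.19      ]
pot [0.56645774 0.16610002 0.085     ] jar [0.72144748 0.1925984  0.07      ]
bottle scene cap [ 0.57230718 -0.15417042  0.19      ]
```

Emit:
move_arm:
  commands:
    - [1,0,-210,240,-17]
    - [1,0,-210,240,-17]
    - [1,0,-210,240,-17]
    - [1,0,-210,240,-17]
    - [1,0,-210,240,-17]
    - [1,0,-210,240,-17]
    - [1,0,-210,240,-17]
    - [1,0,-210,240,-17]
  newtons: 20

```text
time: 1.37
position: [0.3716, 0.3016, 0.2478]
tool_rot: [0.022, 0.706, -0.023, 0.707]
ft_force: [0.5, -0.0, -0.5]
grip_width: 0.0412
```

```bash
python3 - <<'E'
from h import *
from rig import robot
o=robot.get_obs();print(o["time"],o["position"],R.from_quat(o["tool_rot"]).as_matrix()[:,1],o["ft_force"],o["grip_width"])
print(plan(o,[-.071,0,.175]))
E
```

```text
1.3667 [0.37157638 0.30163736 0.2478384 ] [ 6.32628583e-02  9.97996779e-01 -4.89504984e-04] [ 0.51091495 -0.02547998 -0.53980012] 0.041220223766027436
[  48.1 -275.3  166.6]
```

Emit:
move_arm:
  commands:
    - [1,0,-275,167,0]
    - [1,0,-275,167,0]
    - [1,0,-275,167,0]
    - [1,0,-275,167,0]
    - [1,0,-275,167,0]
    - [1,0,-275,167,0]
    - [1,0,-275,167,0]
    - [1,0,-275,167,0]

```text
time: 2.03
position: [0.5219, 0.0161, 0.2479]
tool_rot: [0.022, 0.706, -0.023, 0.708]
ft_force: [1.2, -0.3, -0.4]
grip_width: 0.0006
```

Emit:
move_arm:
  commands:
    - [1,20,-275,167,0]
    - [1,40,0,0,0]
    - [1,40,0,0,0]

```text
time: 2.28
position: [0.5194, 0.0169, 0.2057]
tool_rot: [0.025, 0.708, -0.024, 0.706]
ft_force: [-1.8, 1.0, -1.0]
grip_width: 0.0001
```

The first row of that call carried over the old shift by mistake. It caused a short excursion sideways at a height above everything, and the next rows brought it back. I'll look before pressing.

```bash
python3 - <<'E'
from h import *
from rig import robot
import cv2
ims=[]
for n in("scene","top"):
    c=robot.camera(n); im=c["image"][:,:,::-1].copy()
    l,t=(150,70) if n=="scene" else (210,90)
    ims.append(cv2.resize(im[t:t+150,l:l+150],(400,400),interpolation=cv2.INTER_CUBIC))
cv2.imwrite("pics/a1.png",np.hstack(ims))
o=robot.get_obs();print(o["time"],o["position"],R.from_quat(o["tool_rot"]).as_matrix().round(3),o["ft_force"],o["grip_width"])
print(plan(o,[-.071,0,.175]),inrd(o["position"]))
E
```

```text
2.3833 [0.51734269 0.01975682 0.2055136 ] [[-0.007  0.063  0.998]
 [ 0.002  0.998 -0.063]
 [-1.     0.001 -0.007]] [ 0.59080908 -0.50486127 -0.34046702] 0.0006877735744264259
[ 5.5 -3.2  3.3] [-0.07429263  0.00323379  0.2055136 ]
```

View pics/a1.png

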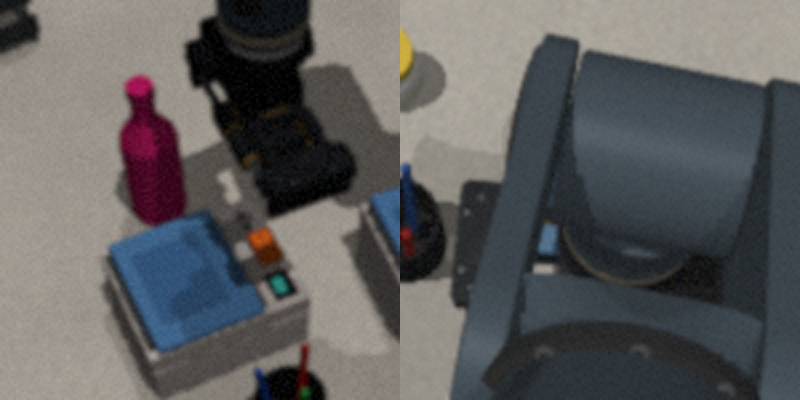

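The scene view shows the bottle standing clear and the closed fingers above the orange tab (crop about (262,245)). I'll descend to a hover just above the tab.

Emit:
move_arm:
  commands:
    - [1,20,-3,3,0]
    - [1,45,-3,3,0]
    - [1,67,-3,3,0]
    - [1,67,-3,3,0]
    - [1,67,-3,3,0]

```text
time: 2.8
position: [0.5231, 0.0164, 0.1406]
tool_rot: [0.022, 0.707, -0.022, 0.707]
ft_force: [-0.7, -0.5, 0.2]
grip_width: 0.0006
```

```bash
python3 - <<'E'
from h import *
from rig import robot
import cv2
c=robot.camera("scene"); im=c["image"][:,:,::-1].copy()
o=robot.get_obs();print(o["time"],o["position"],o["ft_force"])
tip=np.array(o["position"])-[0,0,.025]; print("tip rd",inrd(tip),proj(c,tip),plan(o,[-.071,0,.095]))
im=cv2.resize(im[90:230,170:310],(700,560),interpolation=cv2.INTER_CUBIC) if 0 else cv2.resize(im[100:210,180:310],(780,600)[:2] if 0 else (650,550),interpolation=cv2.INTER_CUBIC)
u=(proj(c,tip)[0]-[180,100])*5;cv2.circle(im,tuple(int(v) for v in u),4,(0,255,0),1)
cv2.imwrite("pics/a2.png",im)
E
```

```text
2.85 [0.52389271 0.01625663 0.14150221] [0.87663205 0.23212858 0.54206352]
tip rd [-0.06754141  0.00013942  0.11650221] [[249.46329718 157.08368236]] [21.5 -0.1 -3.5]
```

View pics/a2.png

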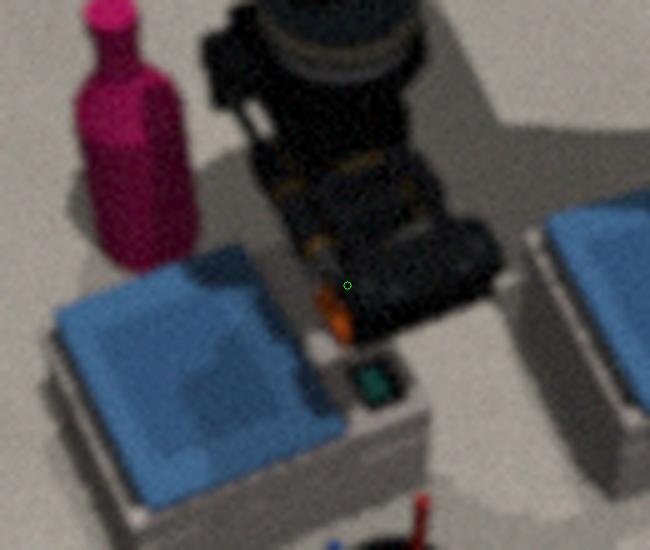

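Emit:
move_arm:
  commands:
    - [1,8,0,-4,0]
    - [1,14,0,-4,0]
    - [1,18,0,-4,0]
    - [1,20,0,-4,0]
    - [1,20,0,-4,0]

```text
time: 3.27
position: [0.5197, 0.0165, 0.1212]
tool_rot: [0.022, 0.706, -0.022, 0.707]
ft_force: [0.3, 0.6, 2.4]
grip_width: 0.0007
```

```bash
python3 - <<'E'
from h import *
from rig import robot
o=robot.get_obs();print(o["time"],o["position"],o["ft_force"]);print(inrd(o["position"]-np.array([0,0,.025])))
E
```

```text
3.2667 [0.51968953 0.0164971  0.12115577] [0.32593005 0.59405694 2.43339842]
[-0.07175143  0.0001232   0.09615577]
```

Contact: tip at 96 mm with 2.4 N. I'll press further in small steps and hold while the lid springs.

Emit:
move_arm:
  commands:
    - [1,2,0,0,0]
    - [1,4,0,0,0]
    - [1,4.5,0,0,0]
    - [1,4.5,0,0,0]
    - [1,4.5,0,0,0]
    - [1,4.5,0,0,0]

```text
time: 3.77
position: [0.5195, 0.0164, 0.1167]
tool_rot: [0.022, 0.706, -0.022, 0.707]
ft_force: [-0.9, 0.8, 1.7]
grip_width: 0.0006
```

```bash
python3 - <<'E'
from h import *
from rig import robot
import cv2
c=robot.camera("scene"); im=c["image"][:,:,::-1].copy()
o=robot.get_obs();print(o["time"],o["position"],o["ft_force"])
im=cv2.resize(im[90:200,180:310],(650,550),interpolation=cv2.INTER_CUBIC)
cv2.imwrite("pics/a3.png",im)
E
```

```text
3.8167 [0.51947396 0.01634862 0.11660115] [ 0.75937697 -0.24020938  7.12626336]
```

View pics/a3.png

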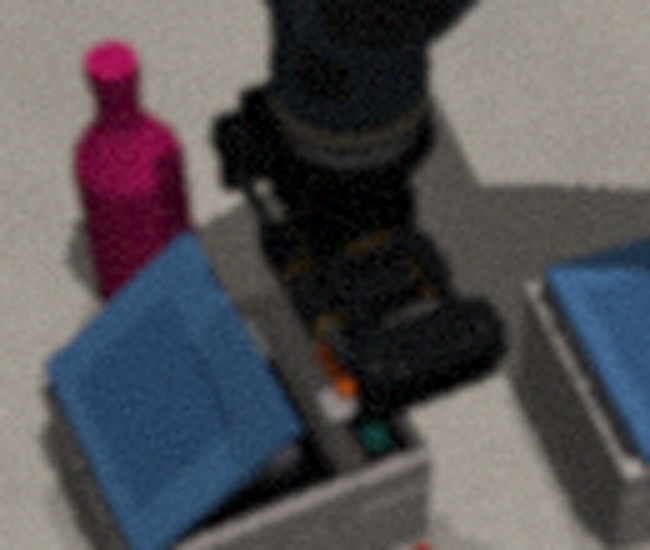

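The lid has sprung up: its front edge runs from (190,240) to (300,435) and is clear of the gripper. I'll lift off the tab backward and upward, then sidestep 35 mm to +y to miss the latch tongue.

Emit:
move_arm:
  commands:
    - [1,-12,0,-4,0]
    - [1,-30,0,-13,0]
    - [1,-46,15,-13,0]
    - [1,-46,35,-13,0]
    - [1,-46,35,-13,0]
    - [1,-46,35,-13,0]

```text
time: 4.32
position: [0.5073, 0.0528, 0.1623]
tool_rot: [0.021, 0.707, -0.021, 0.707]
ft_force: [-0.8, -1.1, 0.3]
grip_width: 0.0004
```

```bash
python3 - <<'E'
from h import *
from rig import robot
import cv2,pickle
c=robot.camera("scene"); im=c["image"][:,:,::-1].copy()
o=robot.get_obs();print(o["time"],o["position"],o["ft_force"]);print(inrd(o["position"]-np.array([0,0,.025])))
# predicted lid edge corners for several angles
for th in(.5,.62,.75):
    for y in(-.07,.07):
        P=rd([.075-.111*np.cos(th)+.011*np.sin(th),y,.085+.111*np.sin(th)+.011*np.cos(th)])
        u=proj(c,P)[0];print(th,y,u.round(1),((u-[180,90])*5).round())
print(plan(o,[-.03,.035,.138]))
im=cv2.resize(im[90:200,180:310],(650,550),interpolation=cv2.INTER_CUBIC)
cv2.imwrite("pics/a4.png",im)
E
```

```text
4.3667 [0.5072657  0.05230058 0.16201013] [-0.46771222  0.47624718 -0.15403592]
[-0.08633481  0.03510271  0.13701013]
0.5 -0.07 [220.4 137.3] [202. 236.]
0.5 0.07 [242.7 176.8] [313. 434.]
0.62 -0.07 [217.2 135.6] [186. 228.]
0.62 0.07 [239.4 175.6] [297. 428.]
0.75 -0.07 [213.1 134.3] [165. 222.]
0.75 0.07 [235.3 174.6] [276. 423.]
[-1.1 -0.1 56.3]
```

View pics/a4.png

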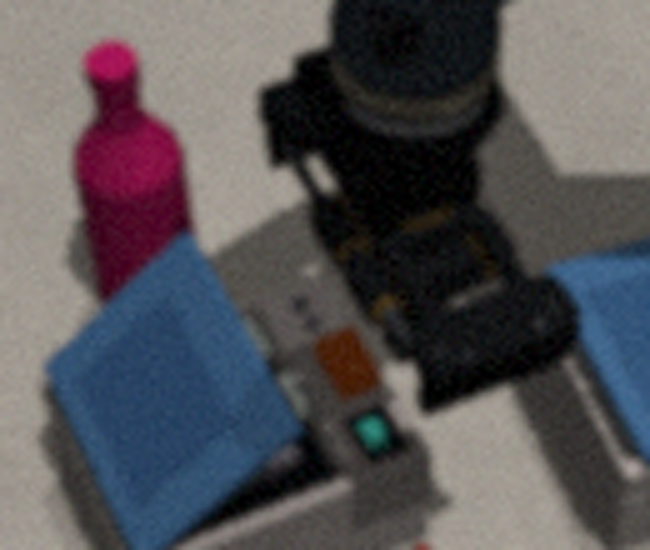

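The tab is back up at (345,360), and the lid stands at about 0.6 rad, matching the prediction. Now I push it slowly.

Emit:
move_arm:
  commands:
    - [1,0,0,25,0]
    - [1,0,0,45,0]
    - [1,0,0,55,0]
    - [1,0,0,65,0]
    - [1,0,0,75,0]
    - [1,0,0,85,0]
    - [1,-4,0,92,0]
    - [1,-8,0,98,0]

```text
time: 5.03
position: [0.5775, 0.0483, 0.1674]
tool_rot: [0.022, 0.731, -0.02, 0.682]
ft_force: [-51.0, 0.2, 42.9]
grip_width: 0.0002
```

```bash
python3 - <<'E'
from h import *
from rig import robot
import cv2
c=robot.camera("scene"); im=c["image"][:,:,::-1].copy()
o=robot.get_obs();print(o["time"],o["position"],o["ft_force"]);print(inrd(o["position"]-np.array([0,0,.025])),plan(o,[.08,.035,.155]))
im=cv2.resize(im[80:200,170:310],(700,600),interpolation=cv2.INTER_CUBIC)
cv2.imwrite("pics/a5.png",im)
E
```

```text
5.0833 [0.57886474 0.04815636 0.16893689] [-48.46117282   0.43026412  45.56257165]
[-0.0146163   0.03533103  0.14393689] [-17.3  -0.5  93.7]
```

View pics/a5.png

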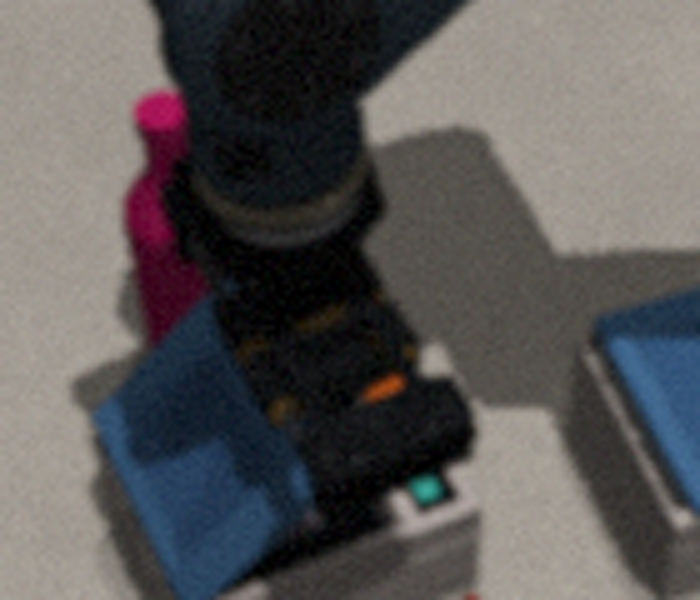

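The edge is jamming on the vertical finger face: friction makes it self-locking, at about 50 N horizontal and 45 N upward. I'll back off at once, then push along the lid's arc (up and forward) instead of sliding.

Emit:
move_arm:
  commands:
    - [1,0,0,-30,0]
    - [1,0,0,-55,0]
    - [1,0,0,-70,0]
    - [1,0,0,-70,0]

```text
time: 5.42
position: [0.5307, 0.0507, 0.1693]
tool_rot: [0.022, 0.71, -0.022, 0.704]
ft_force: [-0.7, 0.3, -0.0]
grip_width: 0.0003
```

```bash
python3 - <<'E'
from h import *
from rig import robot
import cv2
c=robot.camera("scene"); im=c["image"][:,:,::-1].copy()
o=robot.get_obs();print(o["time"],o["position"],o["tool_rot"],o["ft_force"]);print(inrd(o["position"]-np.array([0,0,.025])))
for th in(.5,.62,.7,.8,.9):
    for y in(-.07,.07):
        P=rd([.075-.111*np.cos(th)+.011*np.sin(th),y,.085+.111*np.sin(th)+.011*np.cos(th)])
        u=proj(c,P)[0];print(th,y,((u-[170,80])*5).round())
im=cv2.resize(im[80:200,170:310],(700,600),interpolation=cv2.INTER_CUBIC)
cv2.imwrite("pics/a6.png",im)
E
```

```text
5.4667 [0.53394514 0.0502691  0.1697026 ] [ 0.02213316  0.70782857 -0.02208692  0.70569186] [ 0.74743631 -0.08187196 -1.08889316]
[-0.05958115  0.03470145  0.1447026 ]
0.5 -0.07 [252. 286.]
0.5 0.07 [363. 484.]
0.62 -0.07 [236. 278.]
0.62 0.07 [347. 478.]
0.7 -0.07 [224. 274.]
0.7 0.07 [335. 475.]
0.8 -0.07 [207. 270.]
0.8 0.07 [318. 472.]
0.9 -0.07 [189. 267.]
0.9 0.07 [299. 471.]
```

View pics/a6.png

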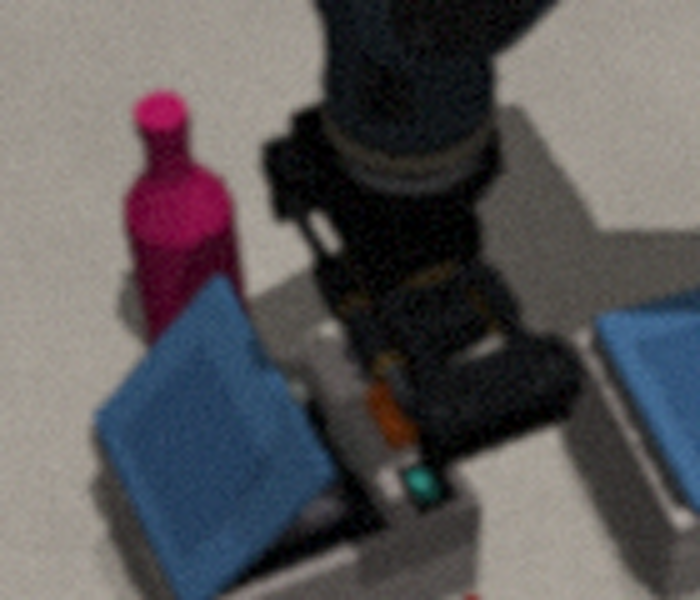

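The lid now rests at about 0.7 rad with everything else unmoved. I'll re-approach lower with the force back to zero, then follow the arc in small steps.

Emit:
move_arm:
  commands:
    - [1,10,0,12,0]
    - [1,10,0,28,0]
    - [1,10,0,35,0]
    - [1,10,0,35,0]

```text
time: 5.8
position: [0.5743, 0.0475, 0.16]
tool_rot: [0.022, 0.705, -0.022, 0.708]
ft_force: [0.4, 0.3, 0.2]
grip_width: 0.0002
```

```bash
python3 - <<'E'
from h import *
from rig import robot
o=robot.get_obs();print(o["time"],o["position"],o["tool_rot"],o["ft_force"]);print(inrd(o["position"]-np.array([0,0,.025])))
for P in([-.0194,.035,.135],[-.0118,.035,.144],[-.0035,.035,.152],[.0055,.035,.159],[.0152,.035,.1645],[.0253,.035,.169]): print(plan(o,P))
E
```

```text
5.8 [0.57427336 0.04750656 0.15999653] [ 0.02203861  0.70547324 -0.02230604  0.70804255] [0.41786468 0.31737544 0.17530593]
[-0.01915953  0.03440254  0.13499653]
[-0.   0.6 -0.2]
[-9.   0.6  7.4]
[-16.9   0.6  15.7]
[-23.9   0.6  24.7]
[-29.4   0.6  34.5]
[-33.8   0.7  44.6]
```

Emit:
move_arm:
  commands:
    - [1,0,0,2,0]
    - [1,-5,0,6,0]
    - [1,-9,0,10,0]
    - [1,-13,0,14,0]

```text
time: 6.13
position: [0.5847, 0.0475, 0.1735]
tool_rot: [0.022, 0.707, -0.022, 0.706]
ft_force: [-0.7, 0.2, 0.3]
grip_width: 0.0005
```

```bash
python3 - <<'E'
from h import *
from rig import robot
o=robot.get_obs();print(o["time"],o["position"],o["tool_rot"],o["ft_force"]);print(inrd(o["position"]-np.array([0,0,.025])))
for P in([-.0118,.035,.144],[-.0035,.035,.152],[.0055,.035,.159],[.0152,.035,.1645],[.0253,.035,.169]): print(plan(o,P))
E
```

```text
6.1333 [0.58467412 0.04753461 0.17353381] [ 0.02189947  0.70704515 -0.02190569  0.70648971] [-0.68074876  0.17707366  0.33728316]
[-0.00877982  0.03506459  0.14853381]
[ 4.5 -0.1 -3. ]
[-3.5 -0.1  5.3]
[-10.5  -0.1  14.3]
[-16.  -0.  24.]
[-20.5  -0.   34.1]
```

Emit:
move_arm:
  commands:
    - [1,-4,0,5,0]
    - [1,-8,0,10,0]
    - [1,-11,0,15,0]
    - [1,-11,0,15,0]

```text
time: 6.47
position: [0.6018, 0.0464, 0.1853]
tool_rot: [0.022, 0.705, -0.022, 0.708]
ft_force: [-0.3, 0.2, 0.8]
grip_width: 0.0004
```

```bash
python3 - <<'E'
from h import *
from rig import robot
import cv2
c=robot.camera("scene"); im=c["image"][:,:,::-1].copy()
o=robot.get_obs();print(o["time"],o["position"],o["tool_rot"],o["ft_force"]);print(inrd(o["position"]-np.array([0,0,.025])))
for P in([.0152,.035,.1645],[.0253,.035,.169]): print(plan(o,P))
for th in(.7,.8,.9,1,1.1,1.2):
    print(th,[((proj(c,rd([.075-.111*np.cos(th)+.011*np.sin(th),y,.085+.111*np.sin(th)+.011*np.cos(th)]))[0]-[170,80])*5).round() for y in(-.07,.07)])
im=cv2.resize(im[80:200,170:310],(700,600),interpolation=cv2.INTER_CUBIC)
cv2.imwrite("pics/a7.png",im)
E
```

```text
6.5167 [0.60112577 0.04643522 0.18478946] [ 0.02187754  0.70583541 -0.02201726  0.70769555] [-0.34403294  0.28244577  0.19810049]
[0.00770825 0.03497018 0.15978946]
[-4.7  0.   7.5]
[-9.2  0.  17.6]
0.7 [array([224., 274.]), array([335., 475.])]
0.8 [array([207., 270.]), array([318., 472.])]
0.9 [array([189., 267.]), array([299., 471.])]
1 [array([169., 266.]), array([279., 472.])]
1.1 [array([149., 266.]), array([258., 474.])]
1.2 [array([128., 269.]), array([236., 478.])]
```

View pics/a7.png

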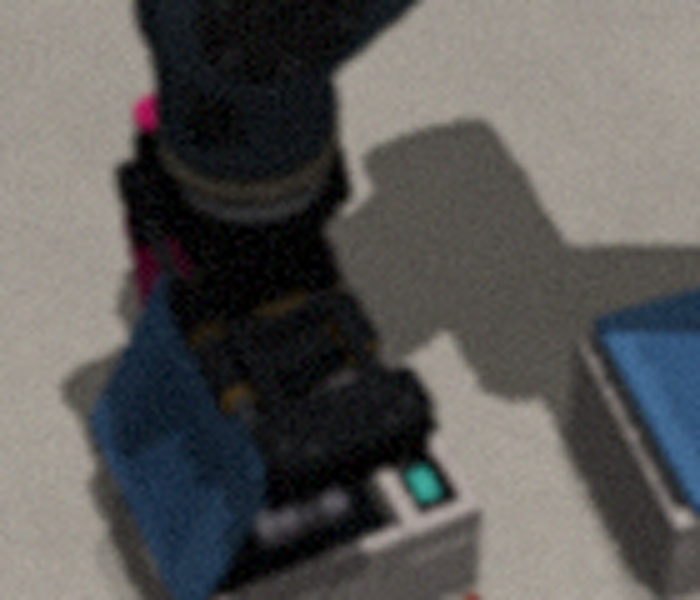

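The lid is at about 1.05 rad (edge corners (163,275) and (265,475)) and the force is near zero. I'll continue along the arc, then straight back.

Emit:
move_arm:
  commands:
    - [1,-5,0,6,0]
    - [1,-8,0,13,0]
    - [1,-10,0,20,0]
    - [1,-10,0,27,0]
    - [1,-10,0,34,0]
    - [1,-10,0,34,0]

```text
time: 7.02
position: [0.636, 0.0441, 0.1941]
tool_rot: [0.022, 0.706, -0.022, 0.708]
ft_force: [0.9, 0.4, 0.5]
grip_width: 0.0005
```

```bash
python3 - <<'E'
from h import *
from rig import robot
o=robot.get_obs();print(o["time"],o["position"],o["tool_rot"],o["ft_force"]);print(inrd(o["position"]-np.array([0,0,.025])),plan(o,[.08,.035,.168]))
E
```

```text
7.0167 [0.63596023 0.04410998 0.19407551] [ 0.02191658  0.70581343 -0.02207952  0.70771432] [0.85100412 0.35469519 0.54665232]
[0.04261967 0.03477285 0.16907551] [ 1.2  0.3 37.4]
```

Emit:
move_arm:
  commands:
    - [1,0,0,8,0]
    - [1,0,0,16,0]
    - [1,0,0,24,0]
    - [1,0,0,31,0]
    - [1,0,0,37,0]
    - [1,0,0,41,0]
    - [1,0,0,41,0]

```text
time: 7.6
position: [0.6759, 0.0417, 0.1939]
tool_rot: [0.022, 0.706, -0.022, 0.707]
ft_force: [0.8, 0.2, -0.0]
grip_width: 0.0002
```

```bash
python3 - <<'E'
from h import *
from rig import robot
import cv2
o=robot.get_obs();print(o["time"],o["position"],o["tool_rot"],o["ft_force"]);print(inrd(o["position"]-np.array([0,0,.025])))
c=robot.camera("scene"); im=c["image"][:,:,::-1].copy()
im=cv2.resize(im[80:200,150:290],(700,600),interpolation=cv2.INTER_CUBIC)
for th in (1.6,1.7,1.85):
    print(th,[((proj(c,rd([.075-.111*np.cos(th)+.011*k*np.sin(th),y,.085+.111*np.sin(th)+.011*k*np.cos(th)]))[0]-[150,80])*5).round() for y in(-.07,.07) for k in (0,1)])
cv2.imwrite("pics/a8.png",im)
E
```

```text
7.6 [0.67586501 0.04169704 0.19388442] [ 0.02190651  0.70634446 -0.02202413  0.70718636] [ 0.77126545  0.18337733 -0.0055254 ]
[0.08259733 0.03479707 0.16888442]
1.6 [array([163., 286.]), array([142., 294.]), array([267., 500.]), array([244., 509.])]
1.7 [array([142., 295.]), array([121., 305.]), array([244., 510.]), array([222., 520.])]
1.85 [array([112., 311.]), array([ 92., 322.]), array([211., 527.]), array([190., 539.])]
```

View pics/a8.png

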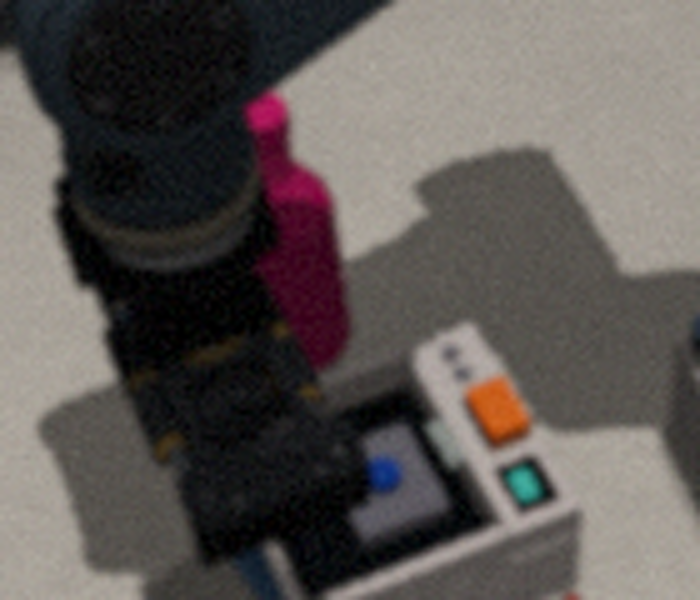

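The lid is hidden behind the gripper, so I'll push on gently until the stop shows in the force.

Emit:
move_arm:
  commands:
    - [1,0,0,2,0]
    - [1,0,0,4,0]
    - [1,0,0,4,0]

```text
time: 7.9
position: [0.6789, 0.0417, 0.1941]
tool_rot: [0.022, 0.707, -0.022, 0.707]
ft_force: [0.0, -0.2, 0.3]
grip_width: 0.0003
```

```bash
python3 - <<'E'
from h import *
from rig import robot
o=robot.get_obs();print(o["time"],o["ft_force"],inrd(o["position"]-np.array([0,0,.025])))
E
```

```text
7.9 [ 0.03746518 -0.23225575  0.32570471] [0.08558096 0.0349333  0.16910766]
```

Emit:
move_arm:
  commands:
    - [1,0,0,1.5,0]
    - [1,0,0,3,0]
    - [1,0,0,3,0]

```text
time: 8.15
position: [0.6819, 0.0414, 0.1941]
tool_rot: [0.022, 0.707, -0.022, 0.707]
ft_force: [0.0, 0.4, -0.2]
grip_width: 0.0006
```

```bash
python3 - <<'E'
from h import *
from rig import robot
o=robot.get_obs();print(o["time"],o["ft_force"],inrd(o["position"]-np.array([0,0,.025])))
E
```

```text
8.15 [ 0.01114592  0.38638441 -0.17460981] [0.08867583 0.03491959 0.16908743]
```

By geometry the lid should be near its stop now. I'll retreat straight back and up, then look.

Emit:
move_arm:
  commands:
    - [1,0,0,-20,0]
    - [1,0,0,-50,0]
    - [1,-10,0,-90,0]
    - [1,-40,0,-130,0]
    - [1,-80,0,-160,0]
    - [1,-80,0,-190,0]
    - [1,-80,0,-190,0]
    - [1,-80,0,-190,0]

```text
time: 8.82
position: [0.4908, 0.0536, 0.2756]
tool_rot: [0.022, 0.706, -0.022, 0.708]
ft_force: [-0.1, 0.2, 0.2]
grip_width: 0.0001
```

```bash
python3 - <<'E'
from h import *
from rig import robot
import cv2
o=robot.get_obs();print(o["time"],o["position"],o["ft_force"])
c=robot.camera("scene"); t=robot.camera("top")
im=c["image"][:,:,::-1].copy();it=t["image"][:,:,::-1].copy()
def e(th,y,k): return rd([.075-.111*np.cos(th)+.011*k*np.sin(th),y,.085+.111*np.sin(th)+.011*k*np.cos(th)])
for th in (1.6,1.7,1.85):
    print(th,"scene",[((proj(c,e(th,y,k))[0]-[150,80])*5).round().tolist() for y in(-.07,.07) for k in (0,1)],"top",[((proj(t,e(th,y,k))[0]-[210,80])*5).round().tolist() for y in(-.07,.07) for k in (0,1)])
cv2.imwrite("pics/b1.png",cv2.resize(im[80:200,150:290],(700,600),interpolation=cv2.INTER_CUBIC))
cv2.imwrite("pics/b2.png",cv2.resize(it[80:200,210:350],(700,600),interpolation=cv2.INTER_CUBIC))
E
```

```text
8.8167 [0.49076303 0.05359514 0.27559017] [-0.11899901  0.24885415  0.19711693]
1.6 scene [[163.0, 286.0], [142.0, 294.0], [267.0, 500.0], [244.0, 509.0]] top [[619.0, 186.0], [620.0, 157.0], [237.0, 154.0], [240.0, 126.0]]
1.7 scene [[142.0, 295.0], [121.0, 305.0], [244.0, 510.0], [222.0, 520.0]] top [[620.0, 158.0], [621.0, 131.0], [240.0, 126.0], [242.0, 100.0]]
1.85 scene [[112.0, 311.0], [92.0, 322.0], [211.0, 527.0], [190.0, 539.0]] top [[621.0, 120.0], [621.0, 96.0], [243.0, 88.0], [246.0, 65.0]]
```

View pics/b1.png

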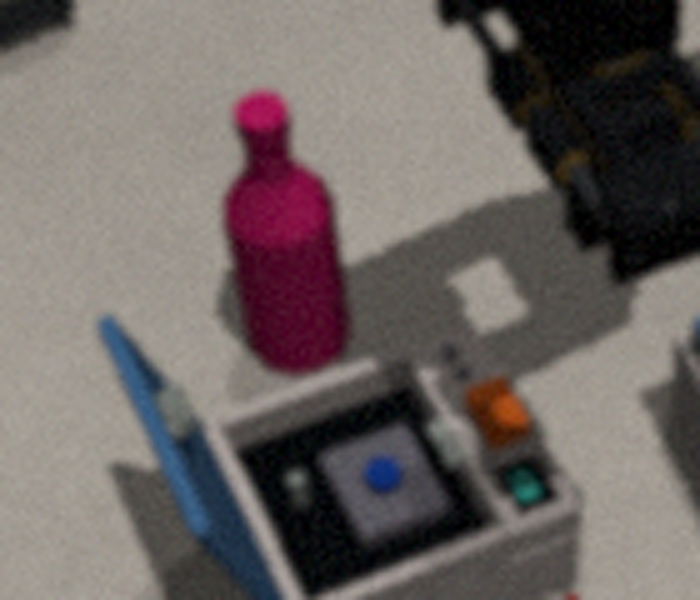

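View pics/b2.png

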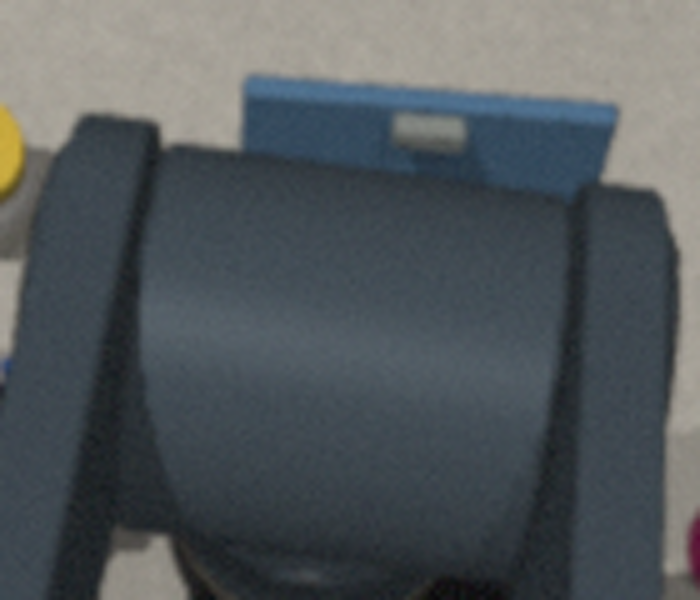

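Both views put the lid at about 1.83–1.85 rad: the scene edge at (103,320)–(200,533) matches the 1.85 prediction, and the top edge at 78–95 px lies well past the 1.7 prediction of 100–126. The tab is up and the bottle is standing. As a last check I'll compare the loose things with the start picture, then hand in.

```bash
python3 - <<'E'
import pickle
from h import *
from rig import robot
c=robot.camera("scene");S=pickle.load(open("d0.pkl","rb"))["scene"]
for t in("bottle","jar","pen_pot"):
    r=robot.regions_of(c,t); print(t,[(round(x["p"],2),x["bbox"]) for x in r[:1]])
print("start: bottle [195,96.4,221.3,154.9] jar [202,245.2,225.4,273.5] pot [245.7,196.7,274,248.4]")
o=robot.get_obs();print(o["time"],o["ft_force"],np.abs(o["joint_velocities"]).max())
robot.hand_in()
E
```

```text
bottle [(0.66, [193.3, 98.9, 224.0, 158.5])]
jar [(0.6, [202.5, 244.6, 222.6, 275.2])]
pen_pot [(0.71, [246.0, 199.7, 271.2, 245.6])]
start: bottle [195,96.4,221.3,154.9] jar [202,245.2,225.4,273.5] pot [245.7,196.7,274,248.4]
9.1167 [-0.30734873 -0.49379156 -0.11256013] 0.005536003998703528
the job is handed in; nothing more can be done
```

The rightmost reader's lid is standing fully open with the robot clear of it, and I handed the job in at 9.1 s. One push along the way was much harder than intended.

- **Pressing and opening:** I pressed the tab with closed fingers, at about 2–7 N, and the lid sprang up to about 0.6 rad untouched. I then pushed it along its arc to its stop and withdrew.
- **Final checks:** Both views put the lid at about 1.83–1.85 rad. The tab is up, the arm is still and the wrist force reads about zero. The bottle, jar and pen pot show within a few pixels of their start boxes, which is about the networks' own scatter.
- **Hard push:** My first straight push jammed by friction against the lid's edge. The wrist force read about 51 N sideways and 46 N upward, up to about 67 N combined. That is above the 60 N limit if the wrist reading stands for the contact force, so the run may have failed there. I backed off at once, and the lid stayed at about 0.7 rad with no visible harm.
- **Slip in a move:** One row carried an old sideways shift, a short detour above everything that touched nothing.

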